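# Feel for the hidden release groove and pop the nut drawer

### The job

The orange nut drawer of the green bench unit is locked. Put a fingertip on the red end of the black ridge along the unit's front top edge, feel your way lightly along the ridge from there until you come to the hidden release groove, and press the plate inside it all the way down so that the drawer pops ajar; then take the hand away. Do not touch the drawer or its handle, and leave everything else on the bench where it is: nothing is gripped or lifted.

Things in the scene. Friction and masses are not known exactly. Their poses are not given: they have to be found in the camera images.
- case: Green steel drawer unit, fixed: 200 mm deep (x), 300 wide (y), 85 high. Origin: centre of its underside, on the bench; x points from drawer front (x = -100) to back, z up. On its top along the front edge stands a black ridge, 36 mm deep, 35 high: centre line x = -82, y -150 to +150, top z = 120, open air before and behind. From +y: red end, near piece, middle strip, far piece.
- red_end: Red plastic end piece of the ridge at the unit's +y end: 36 mm (x) by 24 mm (y) by 35 mm high, fixed. Origin at the centre of its underside, axes as the unit's. Touch its top first.
- red_top (a point): Centre of the flat top of the red end piece, 120 mm above the bench.
- near_ridge: Plain black fixed piece of the ridge next to the red end: 36 mm (x) by 64 mm (y) by 35 mm high, top flush with the red end. Origin at the centre of its underside. The finger passes along its top on its way to the groove.
- far_top (a point): Point on the ridge top near its far (-y) end, at y = -138 mm of the unit, 276 mm from red_top; the ridge runs straight from red_top to it. The fixed far piece spans y -62 to -150 mm.
- latch (a joint): How far the plate in the groove is pressed down, m: 0 up, 0.010 home. Black plate, 43 mm along the ridge by 30 across, filling the groove's floor; flat top 108 mm above the bench when up (10.5 below the strip's top), 98 when home. It yields to about 4 to 6 N, a little more if pressed fast, and stays where pushed: no spring.
- drawer: Orange drawer of the unit. Its front, below the ridge, is 292 mm wide, 76 high, 8 thick, with a steel bar handle standing 35 mm out at mid height (43 mm above the bench). Origin: centre of the front, at x = -96 mm of the unit when shut. Linked to the plate: it comes out (towards -x of the unit) 3 mm for each 1 mm the plate goes down, to 30 mm. Not to be touched.
- spool: Loose bystander, not to be disturbed. Pink thread spool, upright, 48 mm across, 50 mm high, to the left (+y) of the unit. Origin: centre of its underside.
- nut_box: Loose bystander, not to be disturbed. Small cardboard box of nuts, 60 x 90 x 50 mm high, right (-y) of the unit. Origin: centre of its underside.
- big_nut: Loose bystander, not to be disturbed. Steel ring nut, 40 mm across, 18 mm high, lying on top of the unit behind the ridge. Origin: centre of its underside.
- driver: Loose bystander, not to be disturbed. Screwdriver, 180 mm long, lying on the bench well to the right (-y). Origin: about its middle.
- mug: Loose bystander, not to be disturbed. Blue mug, 76 mm across, 85 mm high, far left. Handle at +y. Origin: centre of its underside.
- oil_bottle: Loose bystander, not to be disturbed. White bottle with a red cap, 44 mm across, 110 mm high, right (-y) of the unit, behind the cardboard box. Origin: centre of its underside.
- mid_top (a point): Point at ridge-top height over the middle of the middle strip (unit y = 0). Strip: y +62 to -62 mm, top 1.5 mm lower than the ridge ends, 32 mm deep. The release groove is a gap in this strip only, 46 mm long along the ridge, cut right across it, open at front and back; its centre lies anywhere from 36 mm left to 36 mm right of this point, differs every time and is not told.

How it is judged:
By the outcome, as a careful person would: the job done as asked, in the order asked, and still so for the second after the job is handed in, with the robot touching nothing.
It also fails if it takes over 54 s, if anything falls off the work surface, if the arm or the gripper's body presses on something with over 40 N, if the wrist force passes 120 N, or if a joint passes its speed limit or range.

### The arm

A 6-joint arm with a two-finger parallel gripper is mounted at the origin on the work surface. World frame = base frame: x ahead of the robot, y to its left, z up, the work surface at z = 0. Lengths are in m, angles in rad, forces in N, time in s.
With the tool pointing down it reaches from about 0.375 to 0.9 m from the base axis. Payload 3.1 kg.
Tool frame: the origin (TCP) lies at the very end of the fingers, on their centre line; the grasp point (between the pads) lies 19 mm behind it (grip_depth is the distance from the TCP to the grasp point, in m); z points along the fingers, y is the line along which they close (so a half turn about z gives the same grasp; the last joint's range is limited). The gripper opens to 85 mm and grips with 20 to 120 N. Pads are 22 mm wide; open, the fingers measure 114 mm over their backs; the gripper's body (76 mm by 85 mm) begins 54 mm behind the grasp point. The pads swing forward as they close: fully open they stand 13 mm farther back than shut.
Start: joints at [1.042, 0.527, 1.433, -0, 1.181, -0.178], TCP at [0.215, 0.587, 0.231] pointing down, gripper open.
Joint ranges: [-3.08, 3.08], [-0.75, 2.2], [0.22, 2.44], [-1.43, 4.57], [0, 2.65], [-2.85, 2.85]. Speed limits (rad/s): [2.79, 2.79, 3.14, 3.14, 3.14, 3.14].

### API

Orientations are given as a unit quaternion [x, y, z, w].
In Python, from station import * gives the robot as it stands.
- The arm moves only by the tool apply_moves, never from a script. Its argument "plan" is a list of rows, each a list of 7 numbers: the shift along the tool's x, y, z in m, then the turn, a rotation vector about the tool's x, y, z in rad, then the gripper command: -1 is fully open, 1 is shut, values between are in proportion. In form: [[dx, dy, dz, wx, wy, wz, jaw], ...]. A call has 1 to 8 rows; each row shifts and turns the commanded pose from where the row before left it, along the tool's axes as they then stand; what a row does not reach is not made up. A row lasts 1/8 s, in which the tool goes at most 62.5 mm and 10.7 degrees, less where a joint would pass 70% of its speed; a pose out of reach is approached as far as the arm can. A call is refused whole if a number of a shift passes 0.0625 or a number of a turn 0.188, either way. A call with a gripper value outside its range is refused whole. The fingers move at their own pace and stop on an object; "force" is the grip in N (left out, the last holds). Time passes only in rows, so rows that do not move let the fingers close. It gives the time, the measured TCP pose, the force, the opening and the grip force at its end, in the units of the state.
- sense(): the state, without advancing time (a new reading comes with each control period).
- snapshot(name): name is "scene" or "top" or "wrist"; returns the picture (480x640x3 uint8, red, green, blue); there is no depth.
- calibration(name): a dict with "camera_matrix" (3x3 intrinsics, pixels), "R" (3x3) and "t" (3): a world point X has camera coordinates R X + t; the wrist camera has in their place "mount" (4x4, takes a point from camera to tool coordinates, whose origin is the TCP and whose axes are the flange's). Camera axes: x right, y down, z forward; pixel columns grow to the right and rows downward; lengths in m; the calibration is good to about 2 mm. The wrist camera is an equidistant fisheye: a pixel r from the principal point sees the ray r / f radians off the axis. A picture is of the moment at which its call begins: read the wrist's pose just before it. calibration takes no time and is no camera call.
- sign_off(): hands the job in; it is judged then, once.
The state is a dict: "t": time; "q": joint angles; "qd": joint speeds; "tau": joint torques, N m; "tcp_pos": TCP position; "tool_rot": TCP orientation; "force": force on the tool from outside, world axes, zero at the start; "ft_torque": the same for the moment, N m; "finger_gap": opening from 0.0 (shut) to 1.0 (fully open); "gripper_force": force on a finger pad.
Only numpy, scipy, OpenCV 4.12 (cv2) and the standard library are available. Lean on these libraries where they do the work, as an engineer would, in place of code of your own. Each camera call takes 0.05 s, during which the arm holds its last target. There are 200 camera calls.

## Working session

There is one attempt and no reset: what is moved stays moved. The work goes in short steps, Python scripts to look and compute and a tool call to move; the robot and the scene stay as the last step left them, time stands still between calls to the robot, and variables do not carry over. Pictures are saved under pics/ and viewed, at most 10 in all, crops included, and the job is handed in when it is done.

Besides the shell and the picture viewer there is one more tool, called after "Call:" as name([rows], argument=value, ...), one row to a line, values as JSON. apply_moves: Moves the arm, as the interface text tells. Its arguments: {"type":"object","properties":{"plan":{"type":"array"},"force":{"type":"number"}},"required":["plan"]}

```bash
mkdir -p pics
python3 - <<'E'
from station import *
import cv2
s=sense();print(s)
for n in("scene","top"):
    im=snapshot(n);cv2.imwrite(f"pics/{n}1.png",im[:,:,::-1]);c=calibration(n);print(n,c)
E
```

```text
{'t': 0.0, 'q': array([ 1.04150361e+00,  5.28491378e-01,  1.43391179e+00,  4.69917387e-05,
        1.18143281e+00, -1.78541990e-01]), 'qd': array([ 0.00095205,  0.00044555,  0.00011455,  0.00059923, -0.00187619,
       -0.00224871]), 'tau': array([ 9.21272003e-04, -4.42349052e+01, -1.78030533e+01, -8.31738816e-05,
        8.38110514e-03, -3.12190252e-06]), 'tcp_pos': array([0.2143621 , 0.58631248, 0.23031514]), 'tool_rot': array([ 1.74486450e-01,  9.84658936e-01, -1.04461482e-03, -4.09121003e-04]), 'force': array([-0.18832503, -0.22724953, -0.3171987 ]), 'ft_torque': array([-0.02714811,  0.02360642, -0.02670535]), 'gripper_force': 0.0, 'finger_gap': 0.9999821817985245}
scene {'camera_matrix': array([[461.18036051,   0.        , 316.5337289 ],
       [  0.        , 461.18036051, 237.99507358],
       [  0.        ,   0.        ,   1.        ]]), 'R': array([[-0.59828465,  0.8012747 ,  0.00378633],
       [ 0.58301561,  0.43854984, -0.68393482],
       [-0.54968016, -0.40698021, -0.72953329]]), 't': array([ 0.38575808, -0.29730916,  1.42864663])}
top {'camera_matrix': array([[507.38214387,   0.        , 319.5351409 ],
       [  0.        , 507.38214387, 234.05932855],
       [  0.        ,   0.        ,   1.        ]]), 'R': array([[-0.01199117, -0.99992467,  0.00262018],
       [-0.99072665,  0.01152612, -0.13538039],
       [ 0.13533999, -0.00421925, -0.99079023]]), 't': array([1.10544383e-03, 6.22570475e-01, 1.35565840e+00])}
```

View pics/scene1.png

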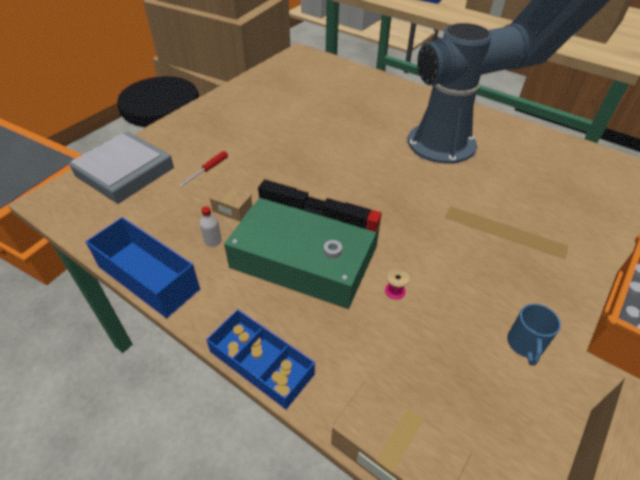

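View pics/top1.png

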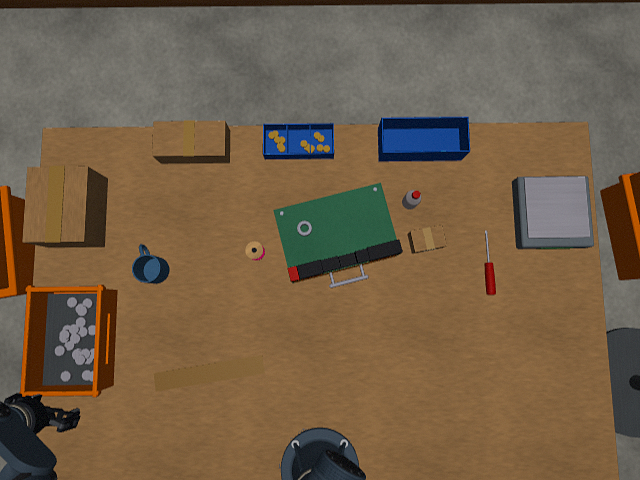

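The scene view shows the ridge from about (262,190) to (380,220). In the top view the red end is at (294,272) and the far end near (400,249). Enlarging both.

Run:
```python
import cv2,numpy as np
a=cv2.imread("pics/top1.png")[225:300,270:420];b=cv2.imread("pics/scene1.png")[170:245,250:400]
o=np.vstack([cv2.resize(x,None,fx=5,fy=4 if 0 else 5,interpolation=cv2.INTER_CUBIC)[:,:750] for x in(a,)])
o2=cv2.resize(b,None,fx=5,fy=5,interpolation=cv2.INTER_CUBIC)
f=np.vstack([o,o2]);f=cv2.convertScaleAbs(f,alpha=1.6,beta=20);f=cv2.resize(f,(600,600),interpolation=cv2.INTER_AREA)
cv2.imwrite("pics/crop1.png",f) # both crops: 4x scale horizontally & vertically
```

```text
(no output)
```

View pics/crop1.png

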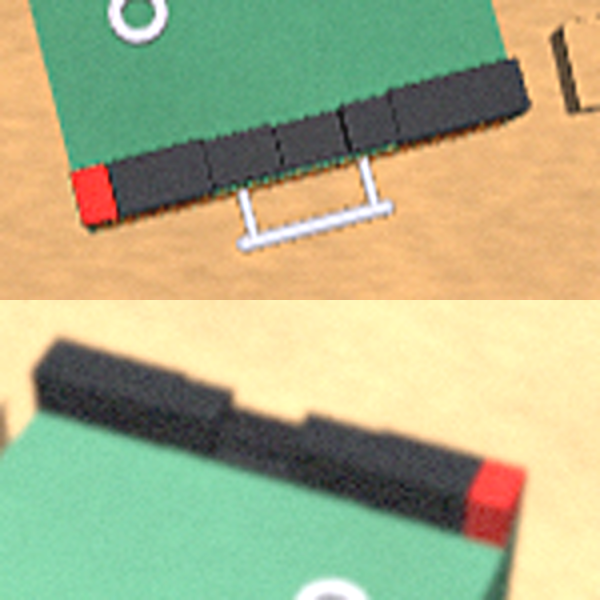

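The top crop shows the red top face at crop (72–117, 164–224) and the far end near (517–529, 60–105). The groove probably spans crop x≈278–343, and the scene crop agrees, with a notch at x≈232–308. Next I fit the unit pose from these corners.

```bash
cat > h.py <<'E'
from station import *
import numpy as np, cv2
from scipy.optimize import least_squares
def proj(n,X):
    c=calibration(n);p=(c["R"]@np.atleast_2d(X).T).T+c["t"];p=p@c["camera_matrix"].T
    return p[:,:2]/p[:,2:]
def unit(P,X):
    X=np.atleast_2d(X)/1000.;c,s=np.cos(P[2]),np.sin(P[2])
    return np.c_[P[0]+c*X[:,0]-s*X[:,1],P[1]+s*X[:,0]+c*X[:,1],X[:,2]]
E
python3 - <<'E'
from h import *
M={"top":[((-64,150,120),72,172),((-100,150,120),85,224),((-64,126,120),106,164),((-100,126,120),117,217),((-64,-150,120),517,60),((-100,-150,120),529,104)],
"scene":[((-100,126,120),484,458),((-100,150,120),525,468),((-64,126,120),470,495),((-64,150,120),512,508),((-64,150,85),503,546),((-100,-150,120),57,338),((-64,-150,120),37,375)]}
def px(n,u,v):
    o=(270,225) if n=="top" else (250,170-75)
    return o[0]+(u+.5)/4-.5,o[1]+(v+.5)/4-.5
D=[(n,X,px(n,u,v)) for n in M for X,u,v in M[n]]
f=lambda P:np.concatenate([proj(n,unit(P,X))[0]-p for n,X,p in D])
r=least_squares(f,[.6,0,.2],loss='soft_l1');P=r.x
print(P,np.round(f(P).reshape(-1,2),1).tolist())
np.save("P.npy",P)
for X in [(-82,138,120),(-82,0,120),(-82,-138,120)]:print(X,unit(P,X)[0])
for n,us in(("top",(207,278,343,393)),("scene",(385,308,232,185))):
    for u in us:
        g=np.arange(-150,150,.5);zx={"top":-82,"scene":-98}[n]
        q=proj(n,unit(P,np.c_[0*g+zx,g,0*g+118.5]))
        print(n,u,g[np.argmin(abs(q[:,0]-px(n,u,0)[0]))])
s=sense();print(s["tcp_pos"])
E
```

```text
[ 0.62563257 -0.05038994  0.24745298] [[-0.8, -0.5], [-0.6, 0.1], [-0.3, -0.9], [0.5, -0.6], [-0.2, -2.1], [0.6, 0.3], [1.5, -1.2], [1.3, -0.9], [-0.0, -0.3], [-0.2, -0.6], [0.5, 0.9], [-0.3, -1.4], [-2.2, -1.7]]
(-82, 138, 120) [0.51232926 0.06332181 0.12      ]
(-82, 0, 120) [ 0.54613034 -0.07047463  0.12      ]
(-82, -138, 120) [ 0.57993141 -0.20427107  0.12      ]
top 207 62.5
top 278 15.0
top 343 -28.5
top 393 -62.0
scene 385 63.5
scene 308 15.5
scene 232 -32.5
scene 185 -63.0
[0.21446197 0.58637986 0.23044067]
```

Fit residuals are about 1 px, so the unit sits at (0.626, -0.050) with yaw 0.247. The pictures suggest the groove spans unit y≈+15 to -31, to be confirmed by feel. First I turn the tool so its x lies along the ridge and shut the fingers.

Call:
apply_moves([
  [0,0,0,0,0,0.1216,1],
  [0,0,0,0,0,0.1216,1],
  [0,0,0,0,0,0.1216,1],
  [0,0,0,0,0,0.1216,1],
  [0,0,0,0,0,0.1216,1],
  [0,0,0,0,0,0.1216,1],
  [0,0,0,0,0,0.1216,1],
  [0,0,0,0,0,0.1216,1],
], force=20)

```text
t: 1.1
tcp_pos: [0.2145, 0.5866, 0.2307]
tool_rot: [0.616, 0.788, -0.001, 0.0]
force: [0.4, -0.1, 0.4]
finger_gap: 0.001
gripper_force: 0.0
```

Call:
apply_moves([
  [-0.03,0.008,0,0,0,0,1],
  [-0.048,0.0134,0,0,0,0,1],
  [-0.048,0.0134,0,0,0,0,1],
  [-0.048,0.0134,0,0,0,0,1],
  [-0.048,0.0134,0,0,0,0,1],
  [-0.048,0.0134,0,0,0,0,1],
  [-0.048,0.0134,0,0,0,0,1],
  [-0.048,0.0134,0,0,0,0,1],
])

```text
t: 2.1
tcp_pos: [0.4034, 0.2555, 0.2311]
tool_rot: [0.614, 0.789, -0.0, -0.0]
force: [-0.2, 0.1, -0.2]
finger_gap: 0.004
gripper_force: 0.0
```

```bash
cat > w.py <<'E'
from h import *
from scipy.spatial.transform import Rotation as Ro
P=np.load("P.npy")
s=sense();p=s["tcp_pos"];R=Ro.from_quat(s["tool_rot"]).as_matrix()
c,k=np.cos(P[2]),np.sin(P[2]);d=p[:2]-P[:2]
u=np.array([c*d[0]+k*d[1],-k*d[0]+c*d[1]])*1000
print("t",s["t"],"unit xy",u.round(1),"z",(p[2]*1000).round(2),"yaw err",np.arctan2(R[1,0],R[0,0])-np.pi/2-P[2],"tool z",R[:,2].round(4),"F",s["force"].round(2),"gap",s["finger_gap"].round(3),"tgt shift tool",(R.T@(np.r_[unit(P,(-82,138,120))[0]]-p)).round(4))
E
python3 w.py
```

```text
Traceback (most recent call last):
  File "w.py", line 7, in <module>
    print("t",s["t"],"unit xy",u.round(1),"z",(p[2]*1000).round(2),"yaw err",np.arctan2(R[1,0],R[0,0])-np.pi/2-P[2],"tool z",R[:,2].round(4),"F",s["force"].round(2),"gap",s["finger_gap"].round(3),"tgt shift tool",(R.T@(np.r_[unit(P,(-82,138,120))[0]]-p)).round(4))
                                                                                                                                                                           ^^^^^^^^^^^^^^^^^^^^^
AttributeError: 'float' object has no attribute 'round'
```

```bash
sed -i 's/s\["finger_gap"\].round(3)/s["finger_gap"]/' w.py; python3 w.py
```

```text
t 2.1 unit xy [-140.5  351. ] z 231.13 yaw err -0.0001400069469626175 tool z [-3.e-04 -1.e-04 -1.e+00] F [-0.19  0.1  -0.2 ] gap 0.003662182130652319 tgt shift tool [-0.2129  0.0586  0.1111]
```

Call:
apply_moves([
  [-0.042,0.0117,0,0,0,0,1],
  [-0.042,0.0117,0,0,0,0,1],
  [-0.042,0.0117,0,0,0,0,1],
  [-0.042,0.0117,0,0,0,0,1],
  [-0.042,0.0117,0,0,0,0,1],
  [0,0,0.03,0,0,0,1],
  [0,0,0.03,0,0,0,1],
  [0,0,0.02,0,0,0,1],
])

```text
t: 3.1
tcp_pos: [0.5102, 0.0674, 0.1497]
tool_rot: [0.615, 0.789, -0.001, -0.001]
force: [-0.2, 0.7, -0.1]
finger_gap: 0.003
gripper_force: 0.0
```

Call:
apply_moves([
  [0,0,0.005,0,0,0,1],
  [0,0,0,0,0,0,1],
  [0,0,0,0,0,0,1],
])

```text
t: 3.48
tcp_pos: [0.5118, 0.0677, 0.1472]
tool_rot: [0.614, 0.789, 0.001, 0.001]
force: [-0.0, 0.5, -0.3]
finger_gap: 0.0
gripper_force: 0.0
```

```bash
cat >> w.py <<'E'
import sys
if len(sys.argv)>1: cv2.imwrite(f"pics/{sys.argv[1]}.png",snapshot("wrist")[:,:,::-1])
E
python3 w.py w1
```

```text
t 3.475 unit xy [-81.4 142.4] z 147.17 yaw err -6.776589767601426e-05 tool z [ 1.9e-03 -2.0e-04 -1.0e+00] F [-0.    0.48 -0.29] gap 0.00047492870307379905 tgt shift tool [-0.0044 -0.0006  0.0272]
```

View pics/w1.png

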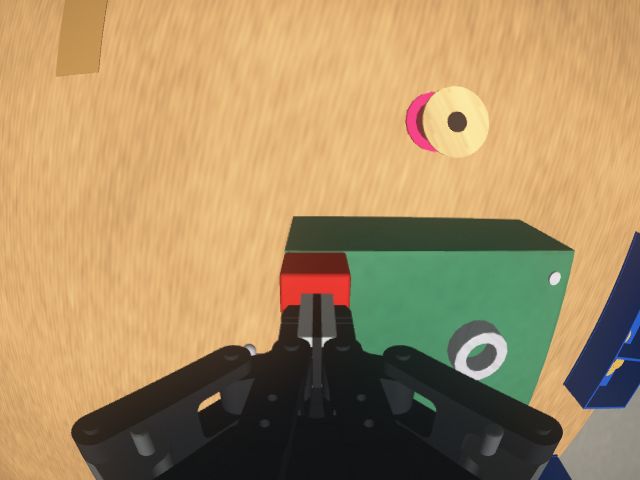

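The wrist view shows the fingertips (x≈300–335) centred over the red end (x≈282–350, y≈253–310). Big nut and spool are well clear. Descending.

Call:
apply_moves([
  [-0.0044,-0.0006,0.01,0,0,0,1],
  [0,0,0.01,0,0,0,1],
  [0,0,0.002,0,0,0,1],
  [0,0,0.001,0,0,0,1],
  [0,0,0,0,0,0,1],
  [0,0,0,0,0,0,1],
])

```text
t: 4.28
tcp_pos: [0.5118, 0.0633, 0.1235]
tool_rot: [0.614, 0.789, 0.0, 0.0]
force: [0.4, 0.0, -0.4]
finger_gap: -0.002
gripper_force: 0.0
```

Call:
apply_moves([
  [0,0,0.001,0,0,0,1],
  [0,0,0,0,0,0,1],
])

```text
t: 4.53
tcp_pos: [0.5116, 0.0633, 0.1223]
tool_rot: [0.615, 0.789, 0.0, 0.0]
force: [-0.7, 0.7, 0.2]
finger_gap: 0.001
gripper_force: 0.0
```

Call:
apply_moves([
  [0,0,0.001,0,0,0,1],
  [0,0,0,0,0,0,1],
])

```text
t: 4.78
tcp_pos: [0.5116, 0.0633, 0.1212]
tool_rot: [0.615, 0.789, -0.0, -0.0]
force: [0.4, 0.1, -0.5]
finger_gap: -0.001
gripper_force: 0.0
```

Call:
apply_moves([
  [0,0,0.001,0,0,0,1],
  [0,0,0,0,0,0,1],
])

```text
t: 5.03
tcp_pos: [0.5115, 0.0633, 0.1202]
tool_rot: [0.615, 0.789, -0.0, -0.0]
force: [0.0, 0.5, -0.4]
finger_gap: -0.003
gripper_force: 0.0
```

Call:
apply_moves([
  [0,0,0.0005,0,0,0,1],
  [0,0,0,0,0,0,1],
])

```text
t: 5.28
tcp_pos: [0.5116, 0.0633, 0.1201]
tool_rot: [0.615, 0.789, 0.0, 0.0]
force: [-0.9, -0.1, 3.6]
finger_gap: -0.003
gripper_force: 1.7
```

Contact on the red top at z≈0.120 with 3.6 N. Sliding lightly along the ridge towards -y.

Call:
apply_moves([
  [-0.005,0,0,0,0,0,1],
  [-0.005,0,0,0,0,0,1],
  [-0.005,0,0,0,0,0,1],
  [-0.005,0,0,0,0,0,1],
])

```text
t: 5.78
tcp_pos: [0.5165, 0.0441, 0.1201]
tool_rot: [0.615, 0.789, 0.0, -0.0]
force: [-0.6, 4.1, 4.7]
finger_gap: -0.003
gripper_force: 2.7
```

```bash
python3 w.py
```

```text
t 5.775 unit xy [-82.6 118.4] z 120.09 yaw err -0.0008839022339861835 tool z [ 1.0e-04  1.2e-03 -1.0e+00] F [-0.57  4.07  4.67] gap -0.0030486178011740624 tgt shift tool [0.0196 0.0006 0.0001]
```

Call:
apply_moves([
  [-0.005,0,-0.0001,0,0,0,1],
  [-0.005,0,0,0,0,0,1],
  [-0.005,0,0,0,0,0,1],
  [-0.005,0,0,0,0,0,1],
])

```text
t: 6.28
tcp_pos: [0.5213, 0.0245, 0.1201]
tool_rot: [0.615, 0.789, 0.0, -0.0]
force: [-1.2, 5.2, 5.1]
finger_gap: -0.001
gripper_force: 2.8
```

Call:
apply_moves([
  [-0.005,0,0,0,0,0,1],
  [-0.005,0,0,0,0,0,1],
  [-0.005,0,0,0,0,0,1],
  [-0.005,0,0,0,0,0,1],
])

```text
t: 6.78
tcp_pos: [0.5261, 0.0053, 0.1201]
tool_rot: [0.615, 0.789, 0.0, -0.0]
force: [-0.6, 4.2, 6.3]
finger_gap: 0.001
gripper_force: 2.9
```

```bash
python3 w.py
```

```text
t 6.775 unit xy [-82.9  78.3] z 120.08 yaw err -0.0007248998657851946 tool z [-5.e-04  1.e-03 -1.e+00] F [-0.64  4.2   6.27] gap 0.0007383650843025045 tgt shift tool [0.0597 0.0008 0.0001]
```

Call:
apply_moves([
  [-0.005,0.0003,-0.0002,0,0,0,1],
  [-0.005,0.0003,-0.0001,0,0,0,1],
  [-0.005,0,0,0,0,0,1],
  [-0.004,0,0,0,0,0,1],
])

```text
t: 7.28
tcp_pos: [0.5317, -0.0137, 0.1201]
tool_rot: [0.615, 0.789, -0.0, 0.0]
force: [-0.8, 1.7, 3.5]
finger_gap: 0.003
gripper_force: 1.2
```

Call:
apply_moves([
  [-0.004,0,0,0,0,0,1],
  [-0.004,0,0,0,0,0,1],
  [-0.003,0,0,0,0,0,1],
])

```text
t: 7.65
tcp_pos: [0.5344, -0.0245, 0.12]
tool_rot: [0.615, 0.789, -0.0, 0.0]
force: [0.8, 0.0, 0.1]
finger_gap: -0.003
gripper_force: 0.0
```

```bash
python3 w.py
```

```text
t 7.65 unit xy [-82.1  47.5] z 120.02 yaw err -0.00025124165970760726 tool z [ 1.e-04 -6.e-04 -1.e+00] F [0.79 0.01 0.08] gap -0.0025619259194458485 tgt shift tool [ 0.0905  0.0001 -0.    ]
```

Contact was lost at y≈50, the 1.5 mm step onto the middle strip. Lowering onto the strip.

Call:
apply_moves([
  [0,0,0.001,0,0,0,1],
  [0,0,0.0005,0,0,0,1],
  [0,0,0,0,0,0,1],
])

```text
t: 8.02
tcp_pos: [0.5342, -0.0238, 0.1187]
tool_rot: [0.614, 0.789, -0.0, -0.0]
force: [0.0, -0.1, -0.1]
finger_gap: -0.0
gripper_force: 0.0
```

Call:
apply_moves([
  [0,0,0.0003,0,0,0,1],
  [0,0,0,0,0,0,1],
])

```text
t: 8.28
tcp_pos: [0.5342, -0.0238, 0.1186]
tool_rot: [0.614, 0.789, 0.0, 0.0]
force: [-1.0, -0.2, 2.3]
finger_gap: 0.0
gripper_force: 1.2
```

Call:
apply_moves([
  [-0.005,0,0,0,0,0,1],
  [-0.005,0,0,0,0,0,1],
  [-0.005,0,0,0,0,0,1],
  [-0.005,0,0,0,0,0,1],
])

```text
t: 8.78
tcp_pos: [0.5391, -0.0432, 0.1186]
tool_rot: [0.615, 0.789, 0.0, -0.0]
force: [-1.4, 4.4, 4.9]
finger_gap: 0.002
gripper_force: 2.7
```

Call:
apply_moves([
  [-0.004,0,0,0,0,0,1],
  [-0.003,0,0,0,0,0,1],
  [-0.003,0,0,0,0,0,1],
])

```text
t: 9.15
tcp_pos: [0.5415, -0.0529, 0.1186]
tool_rot: [0.615, 0.789, 0.0, -0.0]
force: [-0.3, 4.5, 5.1]
finger_gap: -0.002
gripper_force: 2.6
```

Call:
apply_moves([
  [-0.003,0,0,0,0,0,1],
  [-0.003,0,0,0,0,0,1],
])

```text
t: 9.4
tcp_pos: [0.5429, -0.0587, 0.1185]
tool_rot: [0.615, 0.789, 0.0, -0.0]
force: [-1.2, 4.8, 6.0]
finger_gap: 0.004
gripper_force: 2.5
```

```bash
python3 w.py
```

```text
t 9.4 unit xy [-82.3  12.2] z 118.54 yaw err -0.0007900388370607747 tool z [-4.e-04  8.e-04 -1.e+00] F [-1.19  4.77  6.03] gap 0.003750604443471779 tgt shift tool [ 0.1258  0.0002 -0.0014]
```

Call:
apply_moves([
  [-0.003,0,-0.0002,0,0,0,1],
  [-0.002,0,0,0,0,0,1],
])

```text
t: 9.65
tcp_pos: [0.5445, -0.0644, 0.1184]
tool_rot: [0.614, 0.789, -0.0, 0.0]
force: [0.8, -0.2, 0.3]
finger_gap: -0.0
gripper_force: 0.0
```

Call:
apply_moves([
  [-0.002,0,0,0,0,0,1],
  [-0.002,0,0,0,0,0,1],
])

```text
t: 9.9
tcp_pos: [0.5453, -0.068, 0.1184]
tool_rot: [0.615, 0.789, -0.0, 0.0]
force: [-0.6, 0.0, 0.3]
finger_gap: -0.003
gripper_force: 0.0
```

```bash
python3 w.py
```

```text
t 9.9 unit xy [-82.2   2.6] z 118.36 yaw err -0.00032214263053689796 tool z [-1.e-04 -4.e-04 -1.e+00] F [-0.57  0.04  0.35] gap -0.0028953612180013847 tgt shift tool [ 0.1354  0.0002 -0.0017]
```

Contact vanished between y≈12 and 7, so that is the groove's near edge, matching the picture (edge ≈15, centre ≈-8). Moving to the groove centre and lowering.

Call:
apply_moves([
  [-0.004,0,0,0,0,0,1],
  [-0.004,0,0,0,0,0,1],
  [-0.0025,0,0,0,0,0,1],
  [0,0,0.002,0,0,0,1],
  [0,0,0.002,0,0,0,1],
  [0,0,0.002,0,0,0,1],
  [0,0,0,0,0,0,1],
])

```text
t: 10.78
tcp_pos: [0.5476, -0.0775, 0.1124]
tool_rot: [0.614, 0.789, -0.0, -0.0]
force: [0.8, -0.8, -0.0]
finger_gap: 0.0
gripper_force: 0.0
```

Call:
apply_moves([
  [0,0,0.002,0,0,0,1],
  [0,0,0.001,0,0,0,1],
  [0,0,0,0,0,0,1],
])

```text
t: 11.15
tcp_pos: [0.5477, -0.0777, 0.1095]
tool_rot: [0.615, 0.789, -0.0, -0.0]
force: [-0.5, 1.2, 0.0]
finger_gap: 0.001
gripper_force: 0.0
```

```bash
python3 w.py w2
```

```text
t 11.15 unit xy [-82.2  -7.3] z 109.51 yaw err -0.00020721913327073627 tool z [-2.e-04  1.e-04 -1.e+00] F [-0.5   1.17  0.05] gap 0.0005279152565578742 tgt shift tool [ 0.1453  0.0002 -0.0105]
```

View pics/w2.png

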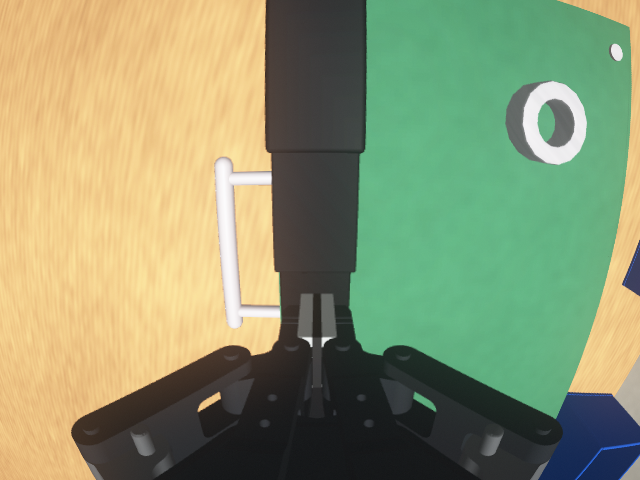

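The fingertips are down inside the groove: the strip edge at image y≈272 lies behind them, the handle at x≈220–280 is clear, and there is no contact yet. Pressing slowly.

Call:
apply_moves([
  [0,0,0.001,0,0,0,1],
  [0,0,0.001,0,0,0,1],
  [0,0,0.001,0,0,0,1],
  [0,0,0.001,0,0,0,1],
])

```text
t: 11.7
tcp_pos: [0.5479, -0.0777, 0.106]
tool_rot: [0.615, 0.789, 0.0, 0.0]
force: [-0.8, -0.5, 5.0]
finger_gap: 0.002
gripper_force: 2.5
```

Call:
apply_moves([
  [0,0,0.001,0,0,0,1],
  [0,0,0.001,0,0,0,1],
  [0,0,0.001,0,0,0,1],
  [0,0,0.001,0,0,0,1],
  [0,0,0.001,0,0,0,1],
])

```text
t: 12.32
tcp_pos: [0.5478, -0.0777, 0.1005]
tool_rot: [0.615, 0.789, 0.0, 0.0]
force: [-1.0, -0.1, 4.8]
finger_gap: 0.007
gripper_force: 2.4
```

Call:
apply_moves([
  [0,0,0.001,0,0,0,1],
  [0,0,0.001,0,0,0,1],
  [0,0,0,0,0,0,1],
])

```text
t: 12.7
tcp_pos: [0.5479, -0.0777, 0.0984]
tool_rot: [0.615, 0.789, 0.0, 0.0]
force: [-0.3, -0.1, 2.4]
finger_gap: -0.005
gripper_force: 1.5
```

```bash
python3 w.py
```

```text
t 12.7 unit xy [-82.1  -7.4] z 98.4 yaw err -0.0002503411227885721 tool z [ 1.e-04 -0.e+00 -1.e+00] F [-0.31 -0.07  2.42] gap -0.004890410958908058 tgt shift tool [ 0.1454  0.     -0.0216]
```

Call:
apply_moves([
  [0,0,0.001,0,0,0,1],
  [0,0,0.0005,0,0,0,1],
  [0,0,0,0,0,0,1],
])

```text
t: 13.08
tcp_pos: [0.5479, -0.0777, 0.0981]
tool_rot: [0.614, 0.789, 0.0, 0.0]
force: [-1.7, 0.7, 11.8]
finger_gap: 0.002
gripper_force: 5.3
```

11.8 N with the plate no longer moving at z≈0.098, so it is home. Withdrawing straight up.

Call:
apply_moves([
  [0,0,-0.005,0,0,0,1],
  [0,0,-0.01,0,0,0,1],
  [0,0,-0.02,0,0,0,1],
  [0,0,-0.03,0,0,0,1],
  [0,0,-0.03,0,0,0,1],
  [0,0,-0.03,0,0,0,1],
  [0,0,-0.03,0,0,0,1],
  [0,0,0,0,0,0,1],
])

```text
t: 14.08
tcp_pos: [0.5493, -0.0782, 0.2546]
tool_rot: [0.615, 0.789, 0.001, 0.003]
force: [0.4, 1.2, 1.2]
finger_gap: 0.002
gripper_force: 0.0
```

Call:
apply_moves([
  [0,-0.02,-0.01,0,0,0,1],
  [0.03,-0.03,0,0,0,0,1],
  [0.04,-0.03,0,0,0,0,1],
  [0.04,0,0,0,0,0,1],
  [0.04,0,0,0,0,0,1],
  [0.03,0,0,0,0,0,1],
  [0,0,0,0,0,0,1],
  [0,0,0,0,0,0,1],
])

```text
t: 15.08
tcp_pos: [0.4255, 0.0767, 0.2617]
tool_rot: [0.614, 0.789, -0.001, -0.0]
force: [0.3, -0.8, -0.7]
finger_gap: -0.002
gripper_force: 0.0
```

Run:
```python
from h import *
P=np.load("P.npy");print(sense()["qd"].round(3))
a=snapshot("top")[:,:,::-1][170:310,235:435];b=cv2.imread("pics/top1.png")[170:310,235:435]
f=np.vstack([cv2.resize(x,None,fx=2.1*1.0,fy=2.1,interpolation=cv2.INTER_CUBIC) for x in(a,b)])
cv2.imwrite("pics/end.png",cv2.convertScaleAbs(f,alpha=1.4,beta=10))
for d in(0,30):print(d,2.1*(proj("top",unit(P,[(-135-d,0,43)]))-[235,170]))
```

```text
[-0.017  0.006 -0.017  0.003  0.001  0.003]
0 [[238.2996144  231.49855143]]
30 [[244.42966659 254.01464557]]
```

View pics/end.png

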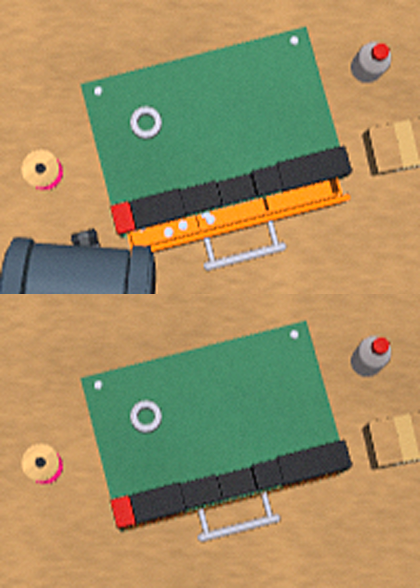

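The drawer now stands ajar. The handle bar is at about (246,256), against (244,254) predicted for the full 30 mm, and the nut, spool, box and bottle have not moved. The hand is clear.

```bash
python3 -c "
from station import *
print(sign_off())"
```

```text
the job is handed in; nothing more can be done
None
```

The job is handed in: I felt along the ridge from the red end to the groove and pressed the plate to its stop. The drawer popped ajar by about the full 30 mm, the hand is clear, and the nut, spool, box and bottle beside the unit look unmoved in the final picture.

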